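Half-press, then fire the copy-stand camera's release

ROBOT

A 6-joint arm with a two-finger parallel gripper is mounted at the origin on a cart in front of the work surface, level with it; the furniture and walls round the work are solid. World frame = base frame: x ahead of the robot, y to its left, z up, the work surface at z = 0. Lengths are in m, angles in rad, forces in N, time in s.
With the tool pointing down it reaches from about 0.35 to 0.875 m from the base axis. Payload 15.5 kg.
Tool frame: the origin (TCP) lies on the centre line of the jaws, within the pads' length; the fingertips stand 8 mm ahead of it and the grasp point (between the pads) lies 11 mm behind it; z points along the fingers, y is the line along which they close (so a half turn about z gives the same grasp; the last joint's range is limited). The gripper opens to 85 mm and grips with 20 to 120 N. Pads are 22 mm wide; open, the fingers measure 114 mm over their backs; the gripper's body (76 mm by 85 mm) begins 54 mm behind the grasp point. The pads swing forward as they close: fully open they stand 13 mm farther back than shut.
Start: joints at [1.226, 0.494, 1.345, -0, 1.302, -0.096], TCP at [0.154, 0.606, 0.239] pointing down, gripper open.
Joint ranges: [-2.91, 2.91], [-0.82, 2.16], [0.22, 2.67], [-1.22, 4.37], [0.12, 2.79], [-3.08, 3.08]. Speed limits (rad/s): [1.89, 1.89, 2.57, 3.01, 3.01, 3.01].

INTERFACE

Orientations are given as a rotation vector (axis times angle).
In Python, from plant import arm gives the robot as it stands.
- The arm moves only by the tool jog_arm, never from a script. Its argument "targets" is a list of rows, each a list of 3 entries, a list of its own where there are three numbers: the shift along the tool's x, y, z in mm, then the turn about the tool's z in rad, then the finger opening in mm, from 0 to 85.4. In form: [[[x, y, z], yaw, claw], ...]. A call has 1 to 12 rows; each row shifts and turns the commanded pose from where the row before left it, along the tool's axes as they then stand; what a row does not reach is not made up. A row lasts 1/10 s, in which the tool goes at most 50 mm and 8.59 degrees, less where a joint would pass 70% of its speed; a pose out of reach is approached as far as the arm can. A call is refused whole if a number of a shift passes 50 or a number of a turn 0.15, either way. A call with a gripper value outside its range is refused whole. The fingers move at their own pace and stop on an object; the grip force is fixed at half the most. Time passes only in rows, so rows that do not move let the fingers close. It gives the time, the measured TCP pose, the force, the opening and the grip force at its end, in the units of the state.
- arm.read_state(): the state, without advancing time (a new reading comes with each control period).
- arm.get_image(name): name is "side" or "top"; returns a dict with "color" (420x560x3 uint8, blue, green, red), "depth" (420x560 float32, m along the optical axis (not along the pixel's ray), 0 where there is no reading), "mtx" (3x3 intrinsics, pixels), "R" (3x3) and "t" (3): a world point X has camera coordinates R X + t. Camera axes: x right, y down, z forward; pixel columns grow to the right and rows downward; lengths in m; the calibration is good to about 2 mm. A picture is of the moment at which its call begins.
- arm.finish_job(): hands the job in; it is judged then, once.
Trained networks look in the newest picture that a camera, given by its name, has taken for a name from the list of things; names that differ only in an ending like _2 or _b are one class to them, and where a whole thing is asked for, a point or a joint stands for the part that bears it (a point fixed in the world has none). Each returns a list of dicts, best first, with "confidence" (0 to 1); they miss things now and then, are a little off and sometimes report something else, mostly with a low value. They report only what shows in the picture. A call takes as long as a camera call.
- arm.look_for(thing, camera): "pixel" ([row, column] in pixels, amid what is visible of it).
- arm.landmark_of(thing, camera): "pixel" ([row, column] in pixels: a listed point, or the origin of a listed thing).
The state is a dict: "time_s": time; "joints": joint angles; "qd": joint speeds; "tau": joint torques, N m; "position": TCP position; "tool_rot": TCP orientation; "force": force on the tool from outside, world axes, zero at the start; "torque": the same for the moment, N m; "gripper_width": opening from 0.0 (shut) to 1.0 (fully open); "gripper_force": force on a finger pad.
Only numpy, scipy, OpenCV 4.12 (cv2) and the standard library are available. Lean on these libraries where they do the work, as an engineer would, in place of code of your own. Each camera call takes 0.05 s, during which the arm holds its last target. There are 200 camera calls.

TASK

Take the record photo of the felt insole under the copy-stand camera with the two-stage release, the control box that has the round key: press the key down to its first click and keep it there for a good two seconds while the camera focuses, then press it fully home and hold it down for about a second, and let it come all the way up again. Do not press the square key of the other box, which belongs to the lamp.

Things in the scene. Friction and masses are not known exactly. Their poses are not given: they have to be found in the camera images.
- release_key_top (a point): Top centre of the release key: round black cap, 46 mm across, 12 mm thick, on a bright 31 mm sleeve in a steel collar, amid a grey box 100x80x40 mm fixed to the table. 84 mm above the table when up; moves with the cap; z is up. Travel 24 mm straight down in two stages; springs back when let go. Press anywhere on the cap from above; fully down its top is still 14 mm above the collar.
- release_first (a joint): First stage of the round key: how far the cap has sunk onto its sleeve, in m; 0 up, 0.012 at the first click, where cap meets sleeve (and still 0.012 through the second stage). Soft spring, 1.5 N rising to 4 N; at the click the key stands firm until the push exceeds about 10 N.
- release_second (a joint): Second stage of the round key: how far the sleeve, with the cap on it, has sunk into the collar, in m; 0 at the first click or above, 0.012 fully home on a hard stop. Stiffer spring: starts to move at about 10 N, 14 N fully down.
- lamp_key (a joint): The lamp switch, not to be pressed: a square black key, 46x46 mm, 12 mm thick, its top 78 mm above the table, on a grey box just like the release's. Value: how far it is pressed, in m; 0 up, 0.012 down. The two boxes stand side by side, centres at least 0.2 m apart; either may be the left one.

How it is judged:
By the outcome, as a careful person would: the job done as asked, in the order asked, and still so for the second after the job is handed in, with the robot touching nothing.
It also fails if it takes over 35 s, if anything falls off the work surface, if the arm or the gripper's body presses on something with over 40 N, if the wrist force passes 120 N, or if a joint passes its speed limit or range.

## Working session

There is one attempt and no reset: what is moved stays moved. The work goes in short steps, Python scripts to look and compute and a tool call to move; the robot and the scene stay as the last step left them, time stands still between calls to the robot, and variables do not carry over. Pictures are saved under pics/ and viewed, at most 10 in all, crops included, and the job is handed in when it is done.

Besides the shell and the picture viewer there is one more tool, called after ">>>" as a command line: name --argument value ..., lists and objects as JSON in quotes. jog_arm: Moves the arm, as the interface text tells. Its arguments: {"type":"object","properties":{"targets":{"type":"array","items":{"type":"array"}}},"required":["targets"]}

```bash
mkdir -p pics; cat > h.py <<'E'
import cv2, numpy as np
from plant import arm
def world(im,px,n=2):
    r,c=[int(round(v)) for v in px]
    d=im["depth"][r-n:r+n+1,c-n:c+n+1]; d=np.median(d[d>0])
    p=np.linalg.inv(im["mtx"])@[px[1],px[0],1]*d
    return im["R"].T@(p-im["t"])
E
python3 - <<'E'
from h import *
ims={}
for n in ("top","side"):
    im=arm.get_image(n); ims[n]=im; cv2.imwrite(f"pics/{n}1.png",im["color"])
    for th in ("release_key_top","lamp_key"):
        for f in (arm.look_for,arm.landmark_of):
            try:
                for d in f(th,n)[:2]: print(n,th,f.__name__,d["pixel"],d["confidence"],world(im,d["pixel"]).round(3))
            except Exception as e: print(n,th,e)
s=arm.read_state(); print({k:np.round(v,3).tolist() for k,v in s.items()})
cv2.imwrite("pics/both1.png",cv2.resize(np.hstack([ims["top"]["color"],ims["side"]["color"]]),(800,300)))
E
```

```text
top release_key_top call [229.9, 166.0] 0.58 [0.523 0.302 0.084]
top release_key_top call [229.5, 164.7] 0.96 [0.524 0.304 0.084]
top lamp_key call [219.1, 407.3] 0.93 [ 0.482 -0.16   0.078]
top lamp_key it knows: release_key_top
side release_key_top call [197.1, 224.9] 0.51 [0.517 0.29  0.083]
side release_key_top call [193.9, 224.1] 0.56 [0.525 0.309 0.083]
side lamp_key call [305.7, 344.4] 0.6 [ 0.473 -0.174  0.078]
side lamp_key it knows: release_key_top
{'time_s': 0.4, 'joints': [1.227, 0.494, 1.346, 0.0, 1.302, -0.096], 'qd': [-0.001, 0.001, -0.001, 0.002, 0.0, 0.0], 'tau': [-0.002, -88.12, -38.386, -0.0, 0.004, 0.0], 'position': [0.154, 0.606, 0.239], 'tool_rot': [-0.39, -3.117, 0.0], 'force': [-1.029, -0.676, -0.454], 'torque': [0.036, -0.023, -0.009], 'gripper_force': 0.0, 'gripper_width': 1.0}
```

View pics/both1.png

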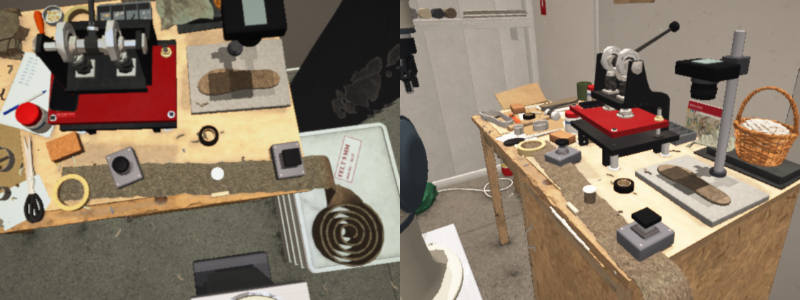

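```bash
python3 - <<'E'
from h import *
P=[]
for n in("top","side"):
    im=arm.get_image(n); d=im["depth"]; r,c=np.nonzero(d>0)
    p=(np.linalg.inv(im["mtx"])@np.stack([c,r,np.ones_like(c)])*d[r,c]).T
    P.append((p-im["t"])@im["R"])
    if n=="top": cv2.imwrite("pics/c1.png",cv2.resize(im["color"][180:280,115:215],(500,500)))
P0=P[0]; k=P0[(np.hypot(P0[:,0]-.523,P0[:,1]-.303)<.04)&(abs(P0[:,2]-.084)<.004)]
print("cap",k.min(0),k.max(0),(k.min(0)+k.max(0))/2)
P=np.vstack(P); a=np.array([.154,.606]); b=np.array([.523,.303])
for R in (.03,.05,.07,.09,.11,.13):
    print(R,P[np.hypot(*(P[:,:2]-b).T)<R][:,2].max().round(3))
for f in np.linspace(0,1,9):
    q=P[np.hypot(*(P[:,:2]-a-f*(b-a)).T)<.08]; print(f.round(2),(a+f*(b-a)).round(2),len(q),q[:,2].max().round(3) if len(q) else None)
E
```

```text
cap [0.50079382 0.27696073 0.08006253] [0.54429531 0.32103204 0.0873752 ] [0.52254456 0.29899638 0.08371886]
0.03 0.089
0.05 0.089
0.07 0.089
0.09 0.089
0.11 0.146
0.13 0.147
0.0 [0.15 0.61] 4173 0.507
0.12 [0.2  0.57] 3953 0.507
0.25 [0.25 0.53] 2210 0.507
0.38 [0.29 0.49] 1570 -0.773
0.5 [0.34 0.45] 3127 0.004
0.62 [0.38 0.42] 7130 0.03
0.75 [0.43 0.38] 9524 0.043
0.88 [0.48 0.34] 8916 0.089
1.0 [0.52 0.3 ] 6363 0.089
```

View pics/c1.png

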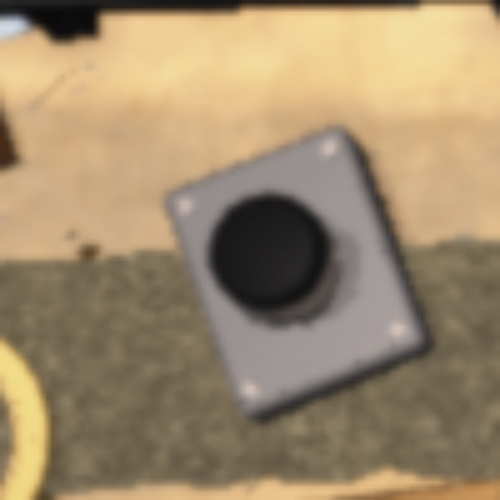

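The picture shows the round black cap centred at about row 230, column 169 of the top image, at (0.523, 0.299, 0.084). It is the left box, and the square lamp key is at y = -0.16.

>>> jog_arm --targets '[[[-18,-9,0],0,0],[[-36,-17,0],0,0],[[-36,-17,0],0,0],[[-36,-17,0],0,0],[[-36,-17,0],0,0],[[-36,-17,0],0,0],[[-36,-17,0],0,0],[[-36,-17,0],0,0],[[-36,-17,0],0,0],[[-36,-17,0],0,0],[[-36,-17,0],0,0],[[-36,-17,0],0,0]]'

```text
time_s: 1.7
position: [0.5081, 0.3126, 0.2394]
tool_rot: [0.39, 3.117, 0.0]
force: [0.3, 0.7, 0.6]
gripper_width: 0.0
gripper_force: 0.0
```

>>> jog_arm --targets '[[[-15,-7,0],0,0],[[-4,-2,20],0,0],[[0,0,35],0,0],[[0,0,35],0,0],[[0,0,20],0,0],[[0,0,10],0,0],[[0,0,0],0,0],[[0,0,0],0,0]]'

```text
time_s: 2.5
position: [0.5235, 0.3009, 0.1202]
tool_rot: [0.389, 3.116, 0.001]
force: [0.9, 0.0, -0.2]
gripper_width: -0.003
gripper_force: 0.0
```

>>> jog_arm --targets '[[[0,0,10],0,0],[[0,0,10],0,0],[[0,0,4],0,0],[[0,0,0],0,0],[[0,0,0],0,0]]'

```text
time_s: 3.0
position: [0.5231, 0.3005, 0.0953]
tool_rot: [-0.39, -3.117, 0.0]
force: [-0.2, 0.5, 0.5]
gripper_width: -0.001
gripper_force: 0.0
```

>>> jog_arm --targets '[[[0,0,3],0,0],[[0,0,3],0,0],[[0,0,2],0,0],[[0,0,0],0,0],[[0,0,0],0,0]]'

```text
time_s: 3.5
position: [0.5232, 0.3005, 0.0874]
tool_rot: [0.39, 3.117, 0.0]
force: [1.1, 0.6, 2.5]
gripper_width: -0.003
gripper_force: 1.0
```

>>> jog_arm --targets '[[[0,0,2],0,0],[[0,0,2],0,0],[[0,0,2],0,0],[[0,0,0],0,0]]'

```text
time_s: 3.9
position: [0.5232, 0.3005, 0.0811]
tool_rot: [0.39, 3.117, 0.0]
force: [1.8, -0.4, 3.6]
gripper_width: 0.002
gripper_force: 1.6
```

>>> jog_arm --targets '[[[0,0,0.7],0,0],[[0,0,0],0,0]]'

```text
time_s: 4.1
position: [0.5232, 0.3005, 0.0806]
tool_rot: [0.39, 3.117, 0.0]
force: [1.7, 0.1, 4.1]
gripper_width: 0.001
gripper_force: 1.6
```

>>> jog_arm --targets '[[[0,0,0.4],0,0],[[0,0,0],0,0]]'

```text
time_s: 4.3
position: [0.5232, 0.3005, 0.0802]
tool_rot: [0.39, 3.117, 0.0]
force: [2.4, 1.4, 3.6]
gripper_width: -0.001
gripper_force: 1.7
```

>>> jog_arm --targets '[[[0,0,0.3],0,0],[[0,0,0],0,0]]'

```text
time_s: 4.5
position: [0.5232, 0.3005, 0.0799]
tool_rot: [0.39, 3.117, 0.0]
force: [2.0, 1.3, 3.3]
gripper_width: 0.0
gripper_force: 1.7
```

>>> jog_arm --targets '[[[0,0,0.3],0,0],[[0,0,0],0,0]]'

```text
time_s: 4.7
position: [0.5232, 0.3005, 0.0797]
tool_rot: [0.39, 3.117, 0.0]
force: [1.8, 1.6, 4.7]
gripper_width: 0.001
gripper_force: 2.8
```

>>> jog_arm --targets '[[[0,0,0],0,0],[[0,0,0],0,0]]'

```text
time_s: 4.9
position: [0.5232, 0.3005, 0.0797]
tool_rot: [0.39, 3.117, 0.0]
force: [2.1, 1.2, 5.2]
gripper_width: 0.002
gripper_force: 2.7
```

>>> jog_arm --targets '[[[0,0,0],0,0],[[0,0,0],0,0],[[0,0,0],0,0],[[0,0,0],0,0],[[0,0,0],0,0],[[0,0,0],0,0],[[0,0,0],0,0],[[0,0,0],0,0],[[0,0,0],0,0],[[0,0,0],0,0],[[0,0,0],0,0],[[0,0,0],0,0]]'

```text
time_s: 6.1
position: [0.5232, 0.3005, 0.0798]
tool_rot: [0.39, 3.117, 0.0]
force: [1.3, 0.7, 5.9]
gripper_width: 0.004
gripper_force: 2.7
```

>>> jog_arm --targets '[[[0,0,0],0,0],[[0,0,0],0,0],[[0,0,0],0,0],[[0,0,0],0,0],[[0,0,0],0,0],[[0,0,0],0,0],[[0,0,0],0,0],[[0,0,0],0,0],[[0,0,0],0,0],[[0,0,0],0,0],[[0,0,0],0,0],[[0,0,0],0,0]]'

```text
time_s: 7.3
position: [0.5232, 0.3005, 0.0797]
tool_rot: [0.39, 3.117, 0.0]
force: [1.9, 1.0, 5.8]
gripper_width: -0.001
gripper_force: 2.7
```

>>> jog_arm --targets '[[[0,0,4],0,0],[[0,0,4],0,0],[[0,0,3],0,0],[[0,0,1.3],0,0],[[0,0,0],0,0]]'

```text
time_s: 7.8
position: [0.5232, 0.3005, 0.0676]
tool_rot: [0.39, 3.117, 0.0]
force: [-0.4, 0.1, 13.4]
gripper_width: 0.001
gripper_force: 6.6
```

>>> jog_arm --targets '[[[0,0,0.5],0,0],[[0,0,0],0,0]]'

```text
time_s: 8.0
position: [0.5233, 0.3005, 0.0674]
tool_rot: [0.39, 3.117, 0.001]
force: [-0.7, -0.7, 14.6]
gripper_width: -0.003
gripper_force: 7.3
```

>>> jog_arm --targets '[[[0,0,0.4],0,0],[[0,0,0],0,0]]'

```text
time_s: 8.2
position: [0.5233, 0.3005, 0.0673]
tool_rot: [0.39, 3.117, 0.001]
force: [-1.7, -1.1, 19.8]
gripper_width: -0.003
gripper_force: 9.7
```

On the hard stop; hold about a second, then release slowly.

>>> jog_arm --targets '[[[0,0,0],0,0],[[0,0,0],0,0],[[0,0,0],0,0],[[0,0,0],0,0],[[0,0,0],0,0],[[0,0,0],0,0],[[0,0,0],0,0],[[0,0,0],0,0]]'

```text
time_s: 9.0
position: [0.5233, 0.3005, 0.0673]
tool_rot: [0.39, 3.117, 0.001]
force: [-1.3, -0.4, 20.0]
gripper_width: -0.002
gripper_force: 9.6
```

>>> jog_arm --targets '[[[0,0,-8],0,0],[[0,0,-10],0,0],[[0,0,-15],0,0],[[0,0,-20],0,0],[[0,0,-25],0,0],[[0,0,-25],0,0],[[0,0,-15],0,0],[[0,0,0],0,0],[[0,0,0],0,0],[[0,0,0],0,0]]'

```text
time_s: 10.0
position: [0.5223, 0.3001, 0.1832]
tool_rot: [-0.39, -3.115, 0.002]
force: [0.6, -0.6, -0.5]
gripper_width: 0.0
gripper_force: 0.0
```

```bash
python3 - <<'E'
from h import *
im=arm.get_image("side")
for d in arm.landmark_of("release_key_top","side")[:2]: print(d, world(im,d["pixel"]))
s=arm.read_state(); print(s["time_s"],s["position"],s["force"])
cv2.imwrite("pics/end.png",cv2.resize(im["color"][130:250,150:310],(640,480)))
E
```

```text
{'pixel': [194.5, 226.8], 'confidence': 0.69} [0.52829963 0.3023706  0.0828489 ]
10.1 [0.52251965 0.30021175 0.18331124] [ 0.49000477 -0.50926016 -0.21813772]
```

View pics/end.png

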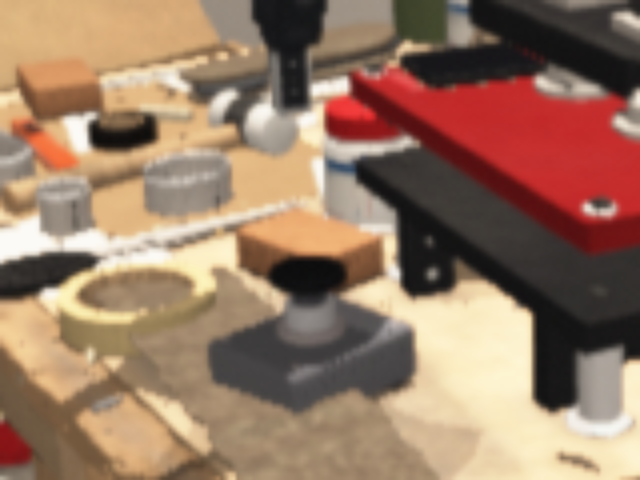

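The side picture shows the key fully up, with its cap at row 194, column 227 and its top at 0.083 m. The closed gripper is well clear above it.

```bash
python3 -c "
from plant import arm
print(arm.finish_job())"
```

```text
the job is handed in; nothing more can be done
None
```

The job is handed in at about 10 s: I held the round key at its first click for about 2.5 s, pressed it fully home for just over a second, and let it spring all the way up, never going near the lamp key.

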